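# Load, clamp and cover a block in the cam-clamp drilling jig

### The arm

A 6-joint arm with a two-finger parallel gripper is mounted at the origin on the work surface; the furniture and walls round the work are solid. World frame = base frame: x ahead of the robot, y to its left, z up, the work surface at z = 0. Lengths are in m, angles in rad, forces in N, time in s.
With the tool pointing down it reaches from about 0.275 to 0.85 m from the base axis. Payload 19 kg.
Tool frame: the origin (TCP) lies between the finger pads; the fingertips stand 17 mm ahead of it and the grasp point (between the pads) lies 2 mm behind it (r.finger_overhang is the distance from the TCP to the fingertips, in m); z points along the fingers, y is the direction in which the jaws open and shut (so a half turn about z gives the same grasp; the last joint's range is limited). The gripper opens to 85 mm and grips with 20 to 120 N. Pads are 22 mm wide; open, the fingers measure 114 mm over their backs; the gripper's body (76 mm by 85 mm) begins 54 mm behind the grasp point. The pads swing forward as they close: fully open they stand 13 mm farther back than shut.
Start: joints at [-0.134, 0.15, 1.437, -0, 1.554, -0.134], TCP at [0.575, -0, 0.248] pointing down, gripper open.
Joint ranges: [-2.8, 2.8], [-0.68, 2.1], [0.12, 2.68], [-1.39, 4.53], [0.16, 2.79], [-2.81, 2.81]. Speed limits (rad/s): [1.89, 1.89, 2.22, 3.01, 3.01, 3.01].

### API

Orientations are given as a 3x3 rotation matrix whose columns are the frame's x, y, z axes.
In Python, from rig import r gives the robot as it stands.
- The arm moves only by the tool step_arm, never from a script. Its argument "motion" is a list of rows, each an object with "xyz": the shift along the tool's x, y, z normalised to -1 to 1, where 1 is 3 cm, a list of three; "twist": the turn, a rotation vector about the tool's x, y, z normalised to -1 to 1, where 1 is pi rad, a list of three; "hand": the closure, from 0 (fully open) to 1 (shut). A call has 1 to 12 rows; each row shifts and turns the pose as measured when the row begins, along the tool's axes as they then stand; what a row does not reach is not made up. A row lasts 1/12 s, in which the tool goes at most 41.7 mm and 7.16 degrees, less where a joint would pass 70% of its speed; a pose out of reach is approached as far as the arm can. A call with a number of a shift or a turn outside -1 to 1 is refused whole. A call with a gripper value outside its range is refused whole. The fingers move at their own pace and stop on an object; "squeeze" is the grip in N (left out, the last holds). Time passes only in rows, so rows that do not move let the fingers close. It gives the time, the measured TCP pose, the force and the opening at its end, in the units of the state.
- r.read_state(): the state, without advancing time (a new reading comes with each control period).
- r.capture(name): name is "scene" or "side" or "wrist"; returns a dict with "color" (400x640x3 uint8, blue, green, red), "fx", "fy", "cx", "cy" (pixels), "R" (3x3) and "t" (3): a world point X has camera coordinates R X + t. Camera axes: x right, y down, z forward; pixel columns grow to the right and rows downward; lengths in m; the calibration is good to about 2 mm. A picture is of the moment at which its call begins. There is no depth.
- r.hand_in(): hands the job in, once; it reports no verdict.
The state is a dict: "time_s": time; "qpos": joint angles; "dq": joint speeds; "joint_efforts": joint torques, N m; "tcp_pos": TCP position; "ee_rot": TCP orientation; "ft_force": force on the tool from outside, world axes, zero at the start; "moment": the same for the moment, N m; "width": finger opening in m.
Only numpy, scipy, OpenCV 4.12 (cv2) and the standard library are available. Lean on these libraries where they do the work, as an engineer would, in place of code of your own. Each camera call takes 0.05 s, during which the arm holds its last target. There are 200 camera calls.

### The job

Get the hardwood block ready for drilling in the plywood jig, working only by pushing with a fingertip: nothing is to be picked up or lifted. First push the block along the jig until its end is fully home against the end stop, then push the wooden cam lever round until the cam grips the block tight against the fence, and last push the aluminium guide arm round over the block until it rests against its stop pin. Leave the block clamped and the loose tools round the jig where they lie.

Things in the scene. Friction and masses are not known exactly. Their poses are not given: they have to be found in the camera images.
- jig: Drilling jig screwed to the bench: plywood base, x -90 to 75 and y -112 to 73 mm, 18 mm thick. Origin on the bench top under the middle of the block's seat; x points to the fence (away from the robot), y along the fence to the end stop, z up. Wooden fence: face at x = 22.5 mm, 15 mm thick. Wooden end stop: face at y = 45 mm, 18 mm thick, x -22 to 22 mm. Both reach 48 mm above the bench
- block_centre (a point): centre of the loose dark hardwood block, 45 x 90 x 30 mm, lying on the jig's base (top 48 mm above the bench), its length along the fence, 25 to 60 mm short of the end stop and a few mm off the fence. Axes: x across, y along it to the end stop. Fully home its centre is at jig x = 0, y = 0. Slides easily
- cam: eccentric plywood cam, 50 mm across, 22 mm thick, 19.5 to 41.5 mm above the bench, on the robot's side of the block. Origin on its vertical pivot bolt (jig x = -53.3, y = 0 mm; bolt top 49 mm above the bench), not the disc's middle. Turning counter-clockwise seen from above it presses the block to the fence and draws it to the end stop
- cam_lever (a joint): angle of cam and lever, rad: 0 fully open, grows counter-clockwise seen from above (closing). It starts to grip a block that lies against the fence at about 1.57; end of travel 1.92. Takes about 2 N at the lever's end to turn freely, about 10 N there to clamp firmly, and stays where it is left
- lever_end (a point): centre of the 22 mm wooden ball on the end of the cam lever, 90 mm from the pivot bolt's axis. The lever is a straight round bar 15 mm thick from the bolt to the ball, its axis 32.5 mm above the bench; it points 130 degrees counter-clockwise from the jig's x at joint 0 and about 220 degrees when the cam grips
- guide_arm (a joint): angle of the guide arm, rad: 0 swung out, grows counter-clockwise seen from above; at 1.658 (end of travel) it rests against the stop pin, its drill bush over the block. Turns about a vertical pillar behind the fence at jig x = 53, y = 22 mm (bolt top 74 mm above the bench). Takes about 2 N near its end, stays where it is left
- guide_end (a point): point on the middle line of the guide arm 85 mm from its pillar's axis, 60 mm above the bench. The arm is a flat aluminium bar 24 mm wide, underside 54 and top 66 mm above the bench, round end 12 mm past this point. It points along jig direction 85 degrees (counter-clockwise from x) at joint 0, 180 degrees (back over the block) against the pin
- stop_pin (a point): top of the upright steel stop pin of the guide arm, 8 mm thick, on top of the fence, 74 mm above the bench
- screwdriver: bystander: loose screwdriver, 200 mm long, on the bench in front of the jig and to its right; origin at its middle, on the bench
- bench_dog: bystander: loose turned beech bench dog, 29 mm wide, 65 mm high, standing on the bench left of the jig; origin at its foot
- pencil: bystander: loose pencil, 195 mm long, on the bench between the robot and the jig; origin at its middle, on the bench
Not all that is in view belongs to the job. Of the things that look like the part that bears block_centre, the middle-sized one is meant.

How it is judged:
On the way, in this order (a step that is already met when the one before it is completed fails the run):
1. the block's end is home against the end stop (its centre within 5 mm of the place along the fence) (y of block_centre in the frame of jig above -0.005 m), for 0.2 s.
2. the cam grips the block against the fence (more than 5 N, block within 3 mm of the fence) (contact force between cam and block above 5 N and x of block_centre in the frame of jig above -0.003 m), for 0.2 s.
3. the guide arm rests against its stop pin (within 0.05 rad) (value of joint guide_arm above 1.608 rad), for 0.2 s.
At the end, for the whole second after the job is handed in: The block lies flat in the jig within 4 mm of the end stop and 3 mm of the fence, square to it within 0.05 rad, still gripped by the cam with more than 5 N; the guide arm is within 0.05 rad of its stop pin (all of step 2 and y of block_centre in the frame of jig above -0.004 m and angle between the y axis of block_centre and the y axis of jig, either way round below 0.05 rad and height (world z) of block_centre below 0.038 m and value of joint cam_lever above 1.5 rad and value of joint guide_arm above 1.608 rad and linear speed of block below 0.01 m/s); the robot touches nothing.
It fails at once if the block is lifted more than 8 mm or tipped (height (world z) of block_centre above 0.041 m or angle between block_centre's own z axis and vertical above 0.25 rad).
It fails at once if a loose tool beside the jig is moved more than 20 mm or knocked over (distance of any of screwdriver, bench_dog, pencil from where it was at the start of the episode above 0.02 m or angle between bench_dog's own z axis and vertical above 0.5 rad).
It also fails if it takes over 69 s, if anything falls off the work surface, if the arm or the gripper's body presses on something with over 40 N, if the wrist force passes 120 N, or if a joint passes its speed limit or range.

## Working session

There is one attempt and no reset: what is moved stays moved. The work goes in short steps, Python scripts to look and compute and a tool call to move; the robot and the scene stay as the last step left them, time stands still between calls to the robot, and variables do not carry over. Pictures are saved under pics/ and viewed, about 8 in all and at most 12, crops included, and the job is handed in when it is done.

Besides the shell and the picture viewer there is one more tool, called as name(argument=value, ...) on one line, values as JSON. step_arm: Moves the arm, as the interface text tells. Its arguments: {"type":"object","properties":{"motion":{"type":"array"},"squeeze":{"type":"number"}},"required":["motion"]}

```bash
mkdir -p pics; ls
python3 - <<'E'
from rig import r
import cv2
for n in ("scene","side","wrist"):
    c=r.capture(n); cv2.imwrite(f"pics/{n}0.png",c["color"]); print(n,c["fx"],c["cx"],c["cy"],c["R"],c["t"])
s=r.read_state(); print(s, r.finger_overhang)
E
```

```text
pics
scene 439.78993666652883 321.68476703863604 200.36081755162073 [[ 0.88096976 -0.47286472  0.01706605]
 [-0.29714595 -0.58094553 -0.75776419]
 [ 0.3682344   0.66249623 -0.65230528]] [-0.46599353  0.15726722  0.99035234]
side 493.5327296960128 309.85909665159625 206.881408664697 [[ 0.99809274 -0.05839615 -0.02001937]
 [-0.03887882 -0.34272576 -0.93863065]
 [ 0.04795126  0.93761876 -0.34434247]] [-0.48070261  0.05451825  1.48699465]
wrist 312.4537238924609 321.12967082566695 201.66979223669134 [[ 9.99999271e-01  8.21863898e-05 -1.20508868e-03]
 [ 3.90926840e-04 -9.66007071e-01  2.58515349e-01]
 [-1.14287775e-03 -2.58515632e-01 -9.66006398e-01]] [-0.57381192 -0.03273818  0.3793604 ]
{'time_s': 0.15, 'qpos': array([-1.33991364e-01,  1.50850048e-01,  1.43782244e+00,  3.56527094e-05,
        1.55378455e+00, -1.34013342e-01]), 'dq': array([ 0.00116465, -0.0023274 , -0.00182014, -0.00044597,  0.00214317,
        0.00022003]), 'joint_efforts': array([ 2.28272773e-03, -7.13383126e+01, -5.71041870e+01, -3.10331814e-05,
        7.20541226e-03, -6.05664604e-05]), 'tcp_pos': array([5.74846717e-01, 1.68175242e-05, 2.47856733e-01]), 'ee_rot': array([[-2.12917162e-05,  9.99999637e-01, -8.51873684e-04],
       [ 9.99999988e-01,  2.14201878e-05,  1.50801723e-04],
       [ 1.50819916e-04, -8.51870463e-04, -9.99999626e-01]]), 'ft_force': array([ 0.75971176, -0.28268477, -0.1998556 ]), 'moment': array([ 0.01204317, -0.05822735, -0.00772175]), 'width': 0.08554010207306066} 0.017
```

View pics/scene0.png

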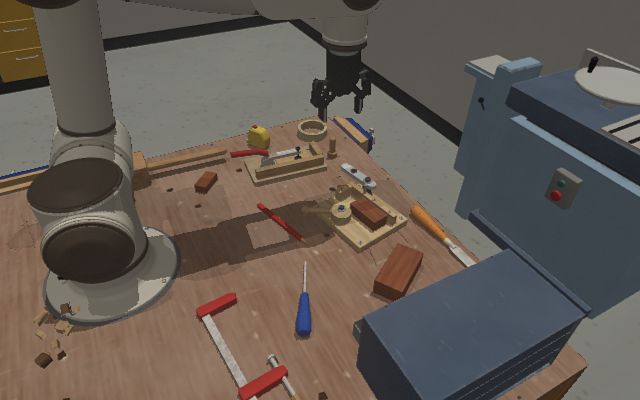

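View pics/wrist0.png

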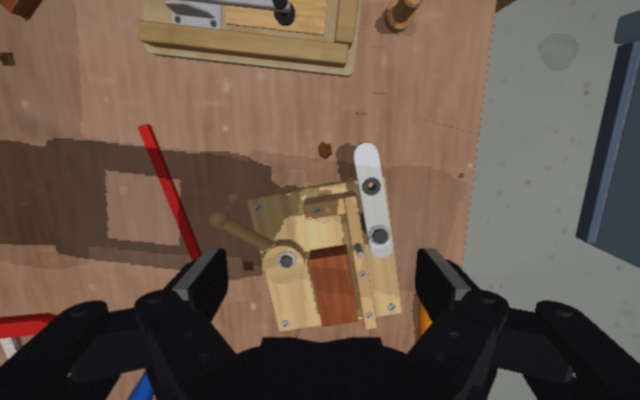

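View pics/side0.png

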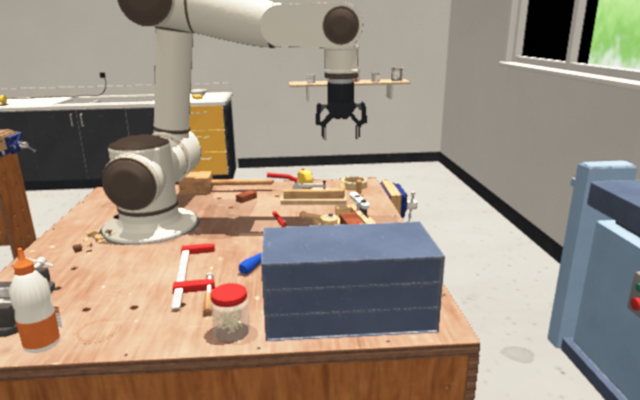

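Scene: three dark red blocks: large at (400,270) on the bench, middle-sized in the jig at (370,212), small at (205,182). The one in the jig fits (middle size, lying on base by the fence). The wrist view shows the jig with corners about (248,200), (382,180), (400,312), (278,330). I'm enlarging it to confirm the block and refine the points.

Run:
```python
import cv2
i=cv2.imread("pics/wrist0.png")[130:345,195:425]
i=cv2.convertScaleAbs(i,alpha=1.3,beta=20)
i=cv2.resize(i,None,fx=2.75,fy=2.75,interpolation=cv2.INTER_CUBIC)
cv2.imwrite("pics/w0crop.png",i);print(i.shape)
```

```text
(591, 632, 3)
```

View pics/w0crop.png

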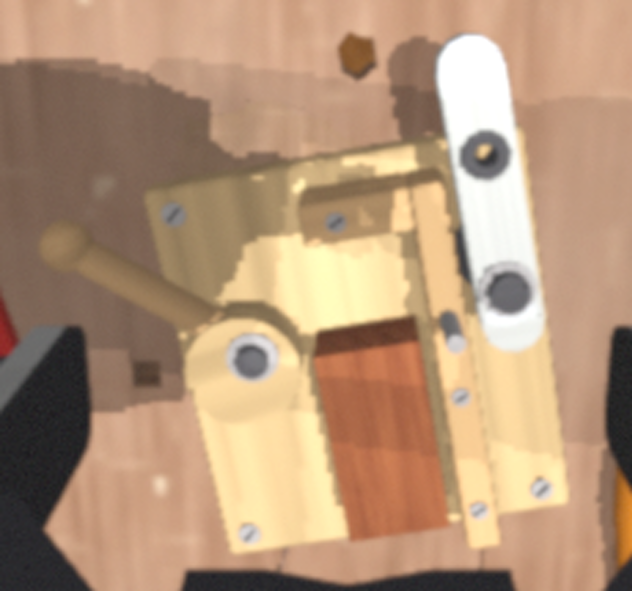

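The crop shows the block in the jig (middle-sized, its top face at crop (317,355)–(447,525)), short of the stop and next to the fence. Lever ball is at (65,247), cam bolt (252,357), pillar (510,292), and pin at about (455,343).

```bash
cat > h.py <<'E'
import numpy as np, cv2
from scipy.optimize import least_squares
def ray(c,uv,z):
    d=c["R"].T@np.array([(uv[0]-c["cx"])/c["fx"],(uv[1]-c["cy"])/c["fy"],1]); o=-c["R"].T@c["t"]
    return (o+d*(z-o[2])/d[2])[:2]
def proj(c,X):
    p=c["R"]@X+c["t"]; return np.array([c["cx"]+c["fx"]*p[0]/p[2],c["cy"]+c["fy"]*p[1]/p[2]])
def Rz(a): return np.array([[np.cos(a),-np.sin(a)],[np.sin(a),np.cos(a)]])
E
python3 - <<'E'
from h import *
from rig import r
c=r.capture("wrist")
f=lambda u,v:np.array([195+u/2.75,130+v/2.75])
P=[((-90,73,18),(147,193)),((-90,-112,18),(232,552)),((75,-112,18),(567,500)),((75,73,18),(523,130)),((-53.3,0,49),(252,357)),((53,22,74),(510,292)),((22.5,-112,48),(468,547)),((37.5,-112,48),(500,543))]
def res(p,a=False):
    return np.array([proj(c,np.r_[Rz(p[2])@np.array(X[:2])/1e3+p[:2],X[2]/1e3])-f(*u) for X,u in P]).ravel()
s=least_squares(res,[.58,-.0,.15],loss='soft_l1'); p=s.x; print(p,res(p).reshape(-1,2).round(1).tolist())
np.save("jig.npy",p)
J=lambda u,z:(Rz(p[2]).T@(ray(c,f(*u),z)-p[:2])*1e3).round(1)
for n,u,z in [("ball",(65,247),.0325),("guide end tip",(471,35),.066),("bush",(485,153),.066),("pin",(455,343),.074)]: print(n,J(u,z))
for u in [(317,355),(418,340),(350,540),(447,525)]: print("block",J(u,.048))
E
```

```text
[ 0.58661414 -0.08063145  0.17167473] [[-2.5, -2.5], [-1.1, 0.1], [1.0, 0.5], [0.3, -3.2], [-0.6, 0.7], [0.3, -0.5], [0.2, 4.6], [0.8, 4.3]]
ball [-122.9   55.8]
guide end tip [ 51.9 116.8]
bush [51.3 73.7]
pin [29.5  4.5]
block [-26.   -3.4]
block [16.2 -3.9]
block [-27.6 -93.1]
block [ 15.5 -92.8]
```

```bash
cat >> h.py <<'E'
def tcpj(s):
    p=np.load("jig.npy"); R=s["ee_rot"]
    return (Rz(p[2]).T@(s["tcp_pos"][:2]-p[:2])*1e3).round(1), round(s["tcp_pos"][2]*1e3,1), "toolx yaw in jig deg",round(np.degrees(np.arctan2(R[1,0],R[0,0])-p[2]),1), R[2].round(3)
E
python3 - <<'E'
from h import *
from rig import r
c=r.capture("wrist"); sc=r.capture("scene"); sd=r.capture("side")
f=lambda u,v:np.array([195+u/2.75,130+v/2.75])
P=[((-90,73,18),(147,193)),((-90,-112,18),(232,552)),((75,-112,18),(567,500)),((75,73,18),(523,130)),((-53.3,0,49),(252,357)),((53,22,74),(510,292))]
def res(p):
    return np.array([proj(c,np.r_[Rz(p[2])@np.array(X[:2])/1e3+p[:2],X[2]/1e3])-f(*u) for X,u in P]).ravel()
p=least_squares(res,[.58,-.0,.15]).x; print(p,res(p).reshape(-1,2).round(1).tolist())
np.save("jig.npy",p)
J=lambda u,z,cc=c:(Rz(p[2]).T@(ray(cc,u,z)-p[:2])*1e3).round(1)
for n,u,z in [("ball",(65,247),.0325),("guide tip",(471,35),.066),("bush",(485,153),.066),("pin",(455,343),.074)]: print(n,J(f(*u),z))
for u in [(317,355),(418,340),(350,540),(447,525)]: print("block",J(f(*u),.048))
print("pencil",J((147,128),.005),J((197,262),.005),"dog top",J((405,5),.065),"base",J((398,30),0))
for u in [(375,288),(400,298),(424,253),(400,245)]: print("bigblock scene",u,J(u,.03,sc))
print("screwdriver",J((305,262),.005,sc),J((303,330),.01,sc), "chisel",J((415,208),.01,sc),J((470,262),.01,sc))
def tri(a,b):
    A=[];B=[]
    for cc,u in((sc,a),(sd,b)):
        M=np.c_[cc["R"],cc["t"]]; K=np.array([[cc["fx"],0,cc["cx"]],[0,cc["fy"],cc["cy"]],[0,0,1]]); A.append(K@M);B.append(np.array(u,float))
    X=cv2.triangulatePoints(A[0],A[1],B[0],B[1]).ravel(); X=X[:3]/X[3]; return (Rz(p[2]).T@(X[:2]-p[:2])*1e3).round(0),X.round(3)
print("box",tri((362,322),(264,232)),tri((497,250),(415,227)),tri((585,306),(438,258)))
s=r.read_state(); print(tcpj(s),s["time_s"])
E
```

```text
[ 0.58718018 -0.08189555  0.1702434 ] [[-1.9, -1.6], [-0.8, 0.8], [1.2, 1.4], [0.7, -2.1], [-0.1, 1.6], [0.8, 0.6]]
ball [-123.3   56.9]
guide tip [ 51.5 118.2]
bush [50.9 75. ]
pin [29.3  5.9]
block [-26.3  -2.2]
block [15.9 -2.6]
block [-27.8 -91.9]
block [ 15.4 -91.5]
pencil [-187.4  171.5] [-176.2   -1.3] dog top [100.9 230.4] base [109.6 225. ]
bigblock scene (375, 288) [-149.6 -227.2]
bigblock scene (400, 298) [-126.  -277.4]
bigblock scene (424, 253) [   8.5 -222.2]
bigblock scene (400, 245) [ -17.4 -171.3]
screwdriver [-211.6  -62.2] [-322.4 -206.3] chisel [126.3 -89.3] [  89.  -295.1]
box (array([-286., -327.]), array([ 0.361, -0.452,  0.151])) (array([  39., -361.]), array([ 0.687, -0.431,  0.141])) (array([   8., -540.]), array([ 0.687, -0.612,  0.163]))
(array([ 1.8, 82.8]), np.float64(248.2), 'toolx yaw in jig deg', np.float64(80.2), array([ 0., -0., -1.])) 0.35
```

step_arm(motion=[{"xyz": [0, 0, 0], "twist": [0, 0, -0.0275], "hand": 1}, {"xyz": [0, 0, 0], "twist": [0, 0, -0.0275], "hand": 1}, {"xyz": [-0.98, -0.03, 0.5], "twist": [0, 0, 0], "hand": 1}, {"xyz": [-0.98, -0.03, 0.5], "twist": [0, 0, 0], "hand": 1}, {"xyz": [-0.98, -0.03, 0.5], "twist": [0, 0, 0], "hand": 1}, {"xyz": [-0.98, -0.03, 0.5], "twist": [0, 0, 0], "hand": 1}, {"xyz": [-0.98, -0.03, 0.5], "twist": [0, 0, 0], "hand": 1}, {"xyz": [-0.98, -0.03, 0.5], "twist": [0, 0, 0], "hand": 1}, {"xyz": [-0.98, -0.03, 0.5], "twist": [0, 0, 0], "hand": 1}, {"xyz": [0, 0, 0], "twist": [0, 0, 0], "hand": 1}], squeeze=40)

```text
time_s: 1.18
tcp_pos: [0.6076, -0.2106, 0.1399]
ee_rot: [[-0.186, 0.983, 0.004], [0.983, 0.186, 0.0], [-0.0, 0.004, -1.0]]
ft_force: [0.2, 0.8, -0.3]
width: 0.0002
```

Run:
```python
from h import *
from rig import r
s=r.read_state(); print(tcpj(s),s["time_s"],s["width"],s["ft_force"])
c=r.capture("wrist"); cv2.imwrite("pics/w1.png",c["color"])
```

```text
(array([  -1.7, -130.3]), np.float64(139.9), 'toolx yaw in jig deg', np.float64(90.9), array([-0.   ,  0.004, -1.   ])) 1.1833 0.0002195782236544959 [ 0.21044184  0.77899554 -0.28675517]
```

View pics/w1.png

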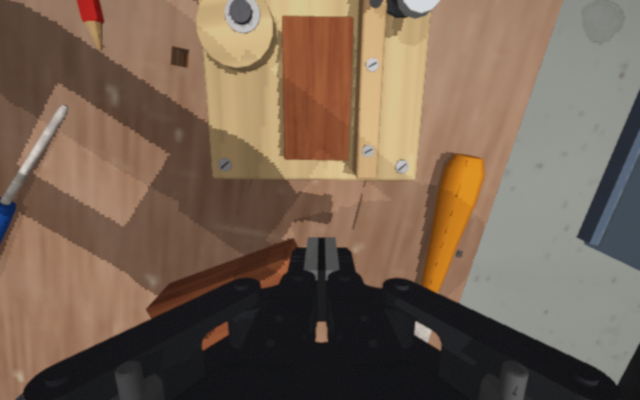

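Camera now squares up with the jig: base edge corners (212,179) and (415,179), cam bolt (242,13), block front end at row 160 spanning columns 284–350, large spare block's corner at (297,240) clear of the finger. Refining from this view.

Run:
```python
from h import *
from rig import r
c=r.capture("wrist")
P=[((-90,-112,18),(212,179.5)),((75,-112,18),(416,179)),((-53.3,0,49),(242,12))]
def res(p):
    return np.array([proj(c,np.r_[Rz(p[2])@np.array(X[:2])/1e3+p[:2],X[2]/1e3])-u for X,u in P]).ravel()
p0=np.load("jig.npy"); print("old res",res(p0).round(1))
p=least_squares(res,p0).x; print(p,res(p).round(1))
q=(p0+2*p)/3; np.save("jig.npy",q); p=q; print(q)
J=lambda u,z:(Rz(p[2]).T@(ray(c,u,z)-p[:2])*1e3).round(1)
for u in [(283,16),(352,16),(285,160),(350,160)]: print("block",J(u,.048))
print("bigblock",J((297,240),.04), "fence x",J((359,170),.048)); print(tcpj(r.read_state()))
```

```text
old res [-0.   0.5 -1.1  4.2 -0.7  1.6]
[ 0.58672139 -0.08024355  0.18027356] [ 1.1 -0.5  0.4  1.2 -1.1 -0.5]
[ 0.58687432 -0.08079421  0.17693017]
block [-27.3  -1.5]
block [16. -1.]
block [-27.9 -91.8]
block [ 17.8 -91.4]
bigblock [ -20.6 -155.1] fence x [ 24.4 -98.4]
(array([  -1.5, -128.3]), np.float64(142.5), 'toolx yaw in jig deg', np.float64(90.6), array([-0.   ,  0.006, -1.   ]))
```

step_arm(motion=[{"xyz": [0.15, -0.06, 0.6], "twist": [0, 0, 0], "hand": 1}, {"xyz": [0.15, -0.06, 0.6], "twist": [0, 0, 0], "hand": 1}, {"xyz": [0, 0, 0.6], "twist": [0, 0, 0], "hand": 1}, {"xyz": [0, 0, 0.6], "twist": [0, 0, 0], "hand": 1}, {"xyz": [0, 0, 0.6], "twist": [0, 0, 0], "hand": 1}, {"xyz": [0, 0, 0], "twist": [0, 0, 0], "hand": 1}])

```text
time_s: 1.78
tcp_pos: [0.6058, -0.1937, 0.0556]
ee_rot: [[-0.191, 0.981, 0.014], [0.982, 0.191, -0.002], [-0.004, 0.014, -1.0]]
ft_force: [-1.1, 0.4, -0.7]
width: -0.0002
```

Run:
```python
from h import *
from rig import r
s=r.read_state(); print(tcpj(s),s["time_s"],s["ft_force"])
```

```text
(array([  -1.3, -114.5]), np.float64(55.6), 'toolx yaw in jig deg', np.float64(90.9), array([-0.004,  0.014, -1.   ])) 1.7833 [-1.08147735  0.39549379 -0.66317351]
```

step_arm(motion=[{"xyz": [0, -0.1, 0.28], "twist": [0.0045, 0, 0], "hand": 1}, {"xyz": [0, 0, 0], "twist": [0, 0, 0], "hand": 1}, {"xyz": [0.25, 0, 0], "twist": [0, 0, 0], "hand": 1}, {"xyz": [0.25, 0, 0], "twist": [0, 0, 0], "hand": 1}, {"xyz": [0.2, 0, 0], "twist": [0, 0, 0], "hand": 1}, {"xyz": [0.2, 0, 0], "twist": [0, 0, 0], "hand": 1}, {"xyz": [0.2, 0, 0], "twist": [0, 0, 0], "hand": 1}, {"xyz": [0.2, 0, 0], "twist": [0, 0, 0], "hand": 1}, {"xyz": [0.2, 0, 0], "twist": [0, 0, 0], "hand": 1}, {"xyz": [0.2, 0, 0], "twist": [0, 0, 0], "hand": 1}])

```text
time_s: 2.62
tcp_pos: [0.5945, -0.1384, 0.0534]
ee_rot: [[-0.193, 0.981, 0.007], [0.981, 0.193, -0.009], [-0.01, 0.005, -1.0]]
ft_force: [1.3, -60.4, 3.5]
width: 0.0001
```

Run:
```python
from h import *
from rig import r
s=r.read_state(); print(tcpj(s),s["time_s"],s["ft_force"])
```

```text
(array([ -2.6, -58. ]), np.float64(53.4), 'toolx yaw in jig deg', np.float64(91.0), array([-0.01 ,  0.005, -1.   ])) 2.6167 [  1.25917053 -60.40779956   3.532405  ]
```

step_arm(motion=[{"xyz": [-0.02, 0, 0], "twist": [0, 0, 0], "hand": 1}, {"xyz": [0, 0, 0], "twist": [0, 0, 0], "hand": 1}, {"xyz": [0, 0, 0], "twist": [0, 0, 0], "hand": 1}, {"xyz": [0, 0, 0], "twist": [0, 0, 0], "hand": 1}])

```text
time_s: 2.95
tcp_pos: [0.5946, -0.139, 0.0543]
ee_rot: [[-0.194, 0.981, 0.008], [0.981, 0.194, -0.013], [-0.014, 0.006, -1.0]]
ft_force: [0.1, -3.4, -0.5]
width: -0.0001
```

Run:
```python
from h import *
from rig import r
s=r.read_state(); print(tcpj(s),s["time_s"],s["ft_force"])
c=r.capture("wrist"); cv2.imwrite("pics/w2.png",c["color"])
```

```text
(array([ -2.6, -58.7]), np.float64(54.3), 'toolx yaw in jig deg', np.float64(91.0), array([-0.014,  0.006, -1.   ])) 2.95 [ 0.07883737 -3.43978565 -0.53326443]
```

View pics/w2.png

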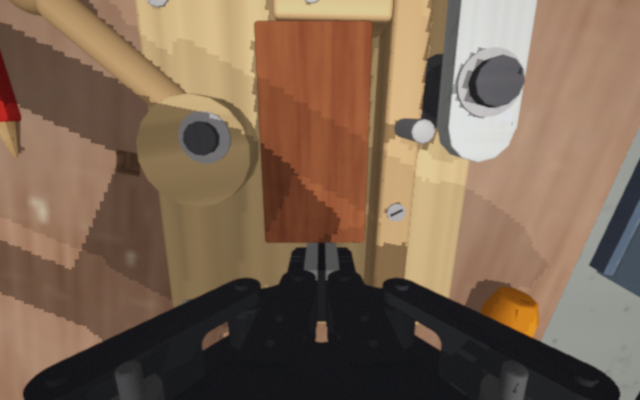

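Block is home: its far end butts against the end stop at row 20, along the fence. Now retreat, rise, and go to the lever.

step_arm(motion=[{"xyz": [-0.6, 0, -0.3], "twist": [0, 0, 0], "hand": 1}, {"xyz": [0, 0, -1], "twist": [0.002, 0.004, 0], "hand": 1}, {"xyz": [0, 0, -1], "twist": [0, 0, 0], "hand": 1}, {"xyz": [1, -0.55, -0.3], "twist": [0, 0, 0], "hand": 1}, {"xyz": [1, -0.55, 0], "twist": [0, 0, 0], "hand": 1}, {"xyz": [1, -0.55, 0], "twist": [0, 0, 0], "hand": 1}, {"xyz": [1, -0.55, 0], "twist": [0, 0, 0], "hand": 1}, {"xyz": [1, -0.55, 0], "twist": [0, 0, 0], "hand": 1}, {"xyz": [0, 0, 0], "twist": [0, 0, 0], "hand": 1}])

```text
time_s: 3.75
tcp_pos: [0.4826, -0.0194, 0.1344]
ee_rot: [[-0.19, 0.982, -0.004], [0.982, 0.19, 0.006], [0.006, -0.003, -1.0]]
ft_force: [-0.3, -1.6, 0.1]
width: 0.0
```

step_arm(motion=[{"xyz": [0, 0, 0], "twist": [0, 0, 0.037], "hand": 1}, {"xyz": [0, 0, 0], "twist": [0, 0, 0.037], "hand": 1}, {"xyz": [0, 0, 0], "twist": [0, 0, 0.037], "hand": 1}, {"xyz": [0, 0, 0], "twist": [0, 0, 0.037], "hand": 1}, {"xyz": [0, 0, 0], "twist": [0, 0, 0.037], "hand": 1}, {"xyz": [0, 0, 0], "twist": [0, 0, 0.037], "hand": 1}, {"xyz": [0, 0, 0], "twist": [0, 0, 0], "hand": 1}])

```text
time_s: 4.33
tcp_pos: [0.4804, -0.0148, 0.1351]
ee_rot: [[0.509, 0.861, -0.003], [0.861, -0.509, 0.009], [0.006, -0.008, -1.0]]
ft_force: [0.2, -0.2, 0.5]
width: -0.0001
```

Run:
```python
from h import *
from rig import r
s=r.read_state(); print(tcpj(s),s["time_s"],s["ft_force"])
c=r.capture("wrist"); cv2.imwrite("pics/w3.png",c["color"])
```

```text
(array([-93.2,  83.7]), np.float64(135.1), 'toolx yaw in jig deg', np.float64(49.3), array([ 0.006, -0.008, -1.   ])) 4.3333 [ 0.1732827  -0.17046027  0.47031899]
```

View pics/w3.png

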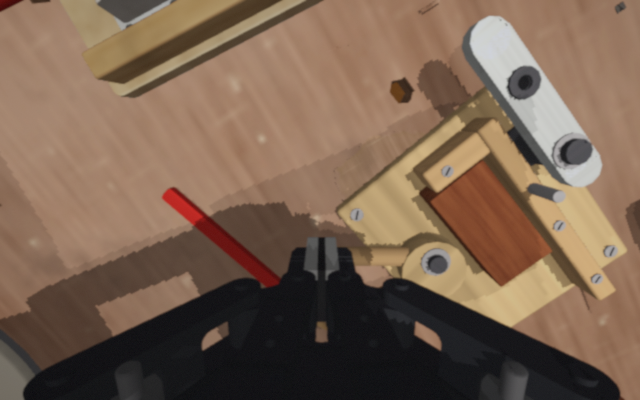

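Lever bar shows at row 257, cols 360–410, parallel to tool y; finger is on its clockwise side. Descend beside it.

step_arm(motion=[{"xyz": [0, 0.65, 0.3], "twist": [0, 0, 0], "hand": 1}, {"xyz": [0, 0, 0.9], "twist": [0.0025, 0, 0], "hand": 1}, {"xyz": [0, 0, 0.9], "twist": [0, 0, 0], "hand": 1}, {"xyz": [0, 0, 0.7], "twist": [0, 0, 0], "hand": 1}, {"xyz": [0, 0, 0.2], "twist": [0, 0, 0], "hand": 1}, {"xyz": [0, 0, 0], "twist": [0, 0, 0], "hand": 1}])

```text
time_s: 4.88
tcp_pos: [0.4984, -0.0233, 0.0433]
ee_rot: [[0.477, 0.879, -0.007], [0.879, -0.477, 0.014], [0.009, -0.013, -1.0]]
ft_force: [0.1, -0.3, 1.3]
width: 0.0002
```

```bash
cat >> h.py <<'E'
def rep(piv):
    from rig import r
    s=r.read_state(); t=tcpj(s); v=t[0]-np.array(piv); print(t,s["time_s"],"F",s["ft_force"].round(1),"r %.1f ang %.1f"%(np.hypot(*v),np.degrees(np.arctan2(v[1],v[0]))%360), "qpos",s["qpos"].round(2))
E
python3 -c "
from h import *; rep((-53.3,0))"
```

```text
(array([-77. ,  72.2]), np.float64(43.3), 'toolx yaw in jig deg', np.float64(51.4), array([ 0.009, -0.013, -1.   ])) 4.8833 F [ 0.1 -0.3  1.3] r 76.0 ang 108.2 qpos [-0.21  0.16  1.86  0.01  1.12  0.28]
```

step_arm(motion=[{"xyz": [-0.25, 0, 0], "twist": [0.002, 0.004, 0], "hand": 1}, {"xyz": [-0.25, 0, 0], "twist": [0, 0, 0], "hand": 1}, {"xyz": [-0.19, -0.02, 0], "twist": [0, 0, 0], "hand": 1}, {"xyz": [-0.19, -0.06, 0], "twist": [0, 0, -0.028], "hand": 1}, {"xyz": [-0.19, -0.06, 0], "twist": [0, 0, -0.028], "hand": 1}, {"xyz": [-0.19, -0.06, 0], "twist": [0, 0, -0.028], "hand": 1}, {"xyz": [-0.19, -0.06, 0], "twist": [0, 0, -0.028], "hand": 1}, {"xyz": [-0.19, -0.06, 0], "twist": [0, 0, -0.028], "hand": 1}])

```text
time_s: 5.55
tcp_pos: [0.4718, -0.0674, 0.0493]
ee_rot: [[0.03, 1.0, 0.001], [0.999, -0.03, 0.027], [0.027, 0.0, -1.0]]
ft_force: [0.6, 2.3, -0.2]
width: 0.0002
```

```bash
python3 -c "
from h import *; rep((-53.3,0))"
```

```text
(array([-111. ,   33.5]), np.float64(49.3), 'toolx yaw in jig deg', np.float64(78.1), array([ 0.027,  0.   , -1.   ])) 5.55 F [ 0.6  2.3 -0.2] r 66.7 ang 149.9 qpos [-0.32  0.11  1.91  0.03  1.13 -0.3 ]
```

step_arm(motion=[{"xyz": [-0.17, -0.06, 0.1], "twist": [0, -0.004, -0.028], "hand": 1}, {"xyz": [-0.19, -0.06, 0.1], "twist": [0, -0.004, -0.028], "hand": 1}, {"xyz": [-0.19, -0.06, 0.05], "twist": [0, -0.002, -0.028], "hand": 1}, {"xyz": [-0.19, -0.06, 0], "twist": [0, 0, -0.028], "hand": 1}, {"xyz": [-0.19, -0.06, 0], "twist": [0, 0, -0.028], "hand": 1}, {"xyz": [-0.19, -0.06, 0], "twist": [0, 0, -0.028], "hand": 1}])

```text
time_s: 6.05
tcp_pos: [0.4681, -0.1044, 0.0477]
ee_rot: [[-0.505, 0.863, 0.01], [0.863, 0.506, -0.008], [-0.012, 0.005, -1.0]]
ft_force: [-2.0, 2.8, -1.7]
width: -0.0001
```

```bash
python3 -c "
from h import *; rep((-53.3,0))"
```

```text
(array([-121.1,   -2.3]), np.float64(47.7), 'toolx yaw in jig deg', np.float64(110.2), array([-0.012,  0.005, -1.   ])) 6.05 F [-2.   2.8 -1.7] r 67.8 ang 181.9 qpos [-0.38  0.11  1.92 -0.    1.1  -0.91]
```

step_arm(motion=[{"xyz": [-0.18, -0.06, 0.08], "twist": [0, 0.002, -0.028], "hand": 1}, {"xyz": [-0.18, -0.06, 0.05], "twist": [0, 0.002, -0.028], "hand": 1}, {"xyz": [-0.13, -0.04, 0], "twist": [0, 0, -0.02], "hand": 1}])

```text
time_s: 6.3
tcp_pos: [0.4727, -0.1206, 0.0469]
ee_rot: [[-0.707, 0.707, 0.006], [0.707, 0.707, 0.001], [-0.003, 0.005, -1.0]]
ft_force: [-1.5, 1.8, -0.8]
width: -0.0
```

```bash
python3 -c "
from h import *; rep((-53.3,0))"
```

```text
(array([-119.4,  -19.1]), np.float64(46.9), 'toolx yaw in jig deg', np.float64(124.9), array([-0.003,  0.005, -1.   ])) 6.3 F [-1.5  1.8 -0.8] r 68.8 ang 196.1 qpos [-0.41  0.13  1.89  0.    1.11 -1.2 ]
```

Lever ≈ 213°. Small steps now, watching force.

step_arm(motion=[{"xyz": [-0.11, -0.02, 0], "twist": [0, 0, -0.016], "hand": 1}, {"xyz": [-0.11, -0.02, 0], "twist": [0, 0, -0.016], "hand": 1}, {"xyz": [-0.11, -0.02, 0], "twist": [0, 0, -0.016], "hand": 1}])

```text
time_s: 6.55
tcp_pos: [0.4786, -0.1298, 0.0495]
ee_rot: [[-0.812, 0.584, 0.006], [0.584, 0.812, 0.0], [-0.005, 0.004, -1.0]]
ft_force: [-2.2, 1.8, 0.1]
width: 0.0002
```

```bash
python3 -c "
from h import *; rep((-53.3,0))"
```

```text
(array([-115.2,  -29.2]), np.float64(49.5), 'toolx yaw in jig deg', np.float64(134.1), array([-0.005,  0.004, -1.   ])) 6.55 F [-2.2  1.8  0.1] r 68.4 ang 205.3 qpos [-0.42  0.14  1.87  0.    1.12 -1.37]
```

step_arm(motion=[{"xyz": [-0.11, -0.04, 0.12], "twist": [0, 0, -0.016], "hand": 1}, {"xyz": [-0.11, -0.04, 0.05], "twist": [0, 0, -0.016], "hand": 1}])

```text
time_s: 6.72
tcp_pos: [0.4821, -0.1356, 0.0468]
ee_rot: [[-0.87, 0.493, 0.006], [0.493, 0.87, 0.0], [-0.005, 0.003, -1.0]]
ft_force: [-16.3, 14.3, 14.5]
width: 0.0
```

```bash
python3 -c "
from h import *; rep((-53.3,0))"
```

```text
(array([-112.8,  -35.5]), np.float64(46.8), 'toolx yaw in jig deg', np.float64(140.3), array([-0.005,  0.003, -1.   ])) 6.7167 F [-16.3  14.3  14.5] r 69.3 ang 210.8 qpos [-0.43  0.16  1.86  0.    1.12 -1.49]
```

step_arm(motion=[{"xyz": [-0.03, -0.01, 0], "twist": [0, 0, 0], "hand": 1}, {"xyz": [0, 0, 0], "twist": [0, 0, 0], "hand": 1}, {"xyz": [0, 0, 0], "twist": [0, 0, 0], "hand": 1}, {"xyz": [0, 0, 0], "twist": [0, 0, 0], "hand": 1}])

```text
time_s: 7.05
tcp_pos: [0.481, -0.1358, 0.0495]
ee_rot: [[-0.873, 0.487, 0.004], [0.487, 0.873, 0.002], [-0.002, 0.004, -1.0]]
ft_force: [-0.4, 0.4, -0.1]
width: 0.0001
```

```bash
python3 -c "
from h import *; rep((-53.3,0))"
```

```text
(array([-113.9,  -35.5]), np.float64(49.5), 'toolx yaw in jig deg', np.float64(140.7), array([-0.002,  0.004, -1.   ])) 7.05 F [-0.4  0.4 -0.1] r 70.2 ang 210.4 qpos [-0.43  0.15  1.86  0.    1.13 -1.5 ]
```

step_arm(motion=[{"xyz": [-0.11, -0.03, 0.03], "twist": [0, 0, -0.008], "hand": 1}, {"xyz": [-0.11, -0.03, 0.03], "twist": [0, 0, -0.008], "hand": 1}])

```text
time_s: 7.22
tcp_pos: [0.4833, -0.1388, 0.0483]
ee_rot: [[-0.897, 0.441, -0.002], [0.441, 0.897, 0.006], [0.004, 0.004, -1.0]]
ft_force: [-22.4, 17.8, 18.0]
width: 0.0
```

```bash
python3 -c "
from h import *; rep((-53.3,0))"
```

```text
(array([-112.2,  -38.8]), np.float64(48.3), 'toolx yaw in jig deg', np.float64(143.7), array([ 0.004,  0.004, -1.   ])) 7.2167 F [-22.4  17.8  18. ] r 70.5 ang 213.4 qpos [-0.44  0.16  1.85  0.    1.13 -1.55]
```

step_arm(motion=[{"xyz": [0.25, 0, 0], "twist": [0, 0, 0], "hand": 1}, {"xyz": [0.4, 0, -0.3], "twist": [0, 0, 0], "hand": 1}, {"xyz": [0, 0, -1], "twist": [0, 0, 0], "hand": 1}, {"xyz": [0, 0, -1], "twist": [0, 0, 0], "hand": 1}, {"xyz": [0, 0, -1], "twist": [0, 0, 0], "hand": 1}, {"xyz": [0, 0, -0.5], "twist": [0, 0, 0], "hand": 1}, {"xyz": [0, 0, 0], "twist": [0, 0, 0], "hand": 1}])

```text
time_s: 7.8
tcp_pos: [0.4637, -0.1312, 0.1701]
ee_rot: [[-0.899, 0.438, -0.0], [0.438, 0.899, 0.003], [0.002, 0.002, -1.0]]
ft_force: [0.3, 0.3, 1.1]
width: 0.0001
```

Run:
```python
from h import *; rep((-53.3,0))
from rig import r
a=r.capture("wrist")["color"]; b=r.capture("scene")["color"][140:260,280:440]
cv2.imwrite("pics/m4.png",np.hstack([a,cv2.resize(b,(160,120))[:400].repeat(1,0)]) if 0 else np.vstack([a,np.pad(cv2.resize(b,(266,200),interpolation=cv2.INTER_CUBIC),((0,0),(0,374),(0,0)))]))
```

```text
(array([-130.1,  -28. ]), np.float64(170.1), 'toolx yaw in jig deg', np.float64(143.9), array([ 0.002,  0.002, -1.   ])) 7.8 F [0.3 0.3 1.1] r 81.7 ang 200.0 qpos [-0.44 -0.    1.76  0.    1.38 -1.55]
```

View pics/m4.png

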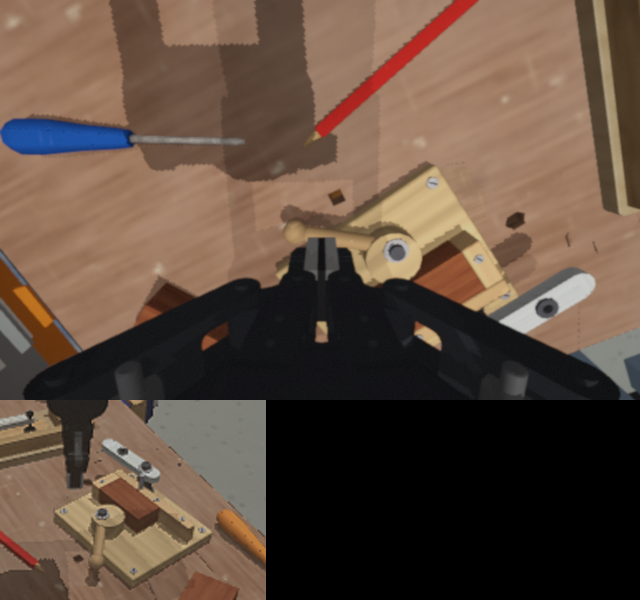

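Lever is swung round (ball (295,231), bolt (397,250)), block tight at the end stop, pencil and screwdriver undisturbed. Now to the guide arm.

step_arm(motion=[{"xyz": [0, 0, 0], "twist": [0, 0, 0.036], "hand": 1}, {"xyz": [0, 0, 0], "twist": [0, 0, 0.036], "hand": 1}, {"xyz": [0, 0, 0], "twist": [0, 0, 0.036], "hand": 1}, {"xyz": [0, 0, 0], "twist": [0, 0, 0.036], "hand": 1}, {"xyz": [0, 0, 0], "twist": [0, 0, 0.036], "hand": 1}, {"xyz": [0, 0, 0], "twist": [0, 0, 0.036], "hand": 1}, {"xyz": [0, 0, 0], "twist": [0, 0, 0.036], "hand": 1}, {"xyz": [0, 0, 0], "twist": [0, 0, 0.036], "hand": 1}])

```text
time_s: 8.57
tcp_pos: [0.4593, -0.1301, 0.1568]
ee_rot: [[-0.175, 0.985, -0.014], [0.985, 0.175, 0.008], [0.011, -0.013, -1.0]]
ft_force: [-0.3, -0.2, -0.2]
width: -0.0001
```

step_arm(motion=[{"xyz": [0.5, 0.92, 0], "twist": [0, 0, 0], "hand": 1}, {"xyz": [0.5, 0.92, 0], "twist": [0, 0, 0], "hand": 1}, {"xyz": [0.5, 0.92, 0], "twist": [0, 0, 0], "hand": 1}, {"xyz": [0.5, 0.92, 0], "twist": [0, 0, 0], "hand": 1}, {"xyz": [0.5, 0.92, 0], "twist": [0, 0, 0], "hand": 1}, {"xyz": [0.5, 0.92, 0], "twist": [0, 0, 0], "hand": 1}, {"xyz": [0.5, 0.92, 0], "twist": [0, 0, 0], "hand": 1}, {"xyz": [0, 0, 0], "twist": [0, 0, 0], "hand": 1}])

```text
time_s: 9.23
tcp_pos: [0.6352, 0.0112, 0.1412]
ee_rot: [[-0.16, 0.987, -0.028], [0.987, 0.16, 0.009], [0.014, -0.026, -1.0]]
ft_force: [-0.1, -0.3, 0.4]
width: 0.0
```

Run:
```python
from h import *; rep((53,22))
from rig import r
c=r.capture("wrist"); cv2.imwrite("pics/w5.png",c["color"])
```

```text
(array([63.7, 82. ]), np.float64(141.2), 'toolx yaw in jig deg', np.float64(89.1), array([ 0.014, -0.026, -1.   ])) 9.2333 F [-0.1 -0.3  0.4] r 60.9 ang 79.9 qpos [-0.11  0.35  1.41  0.01  1.41 -0.27]
```

View pics/w5.png

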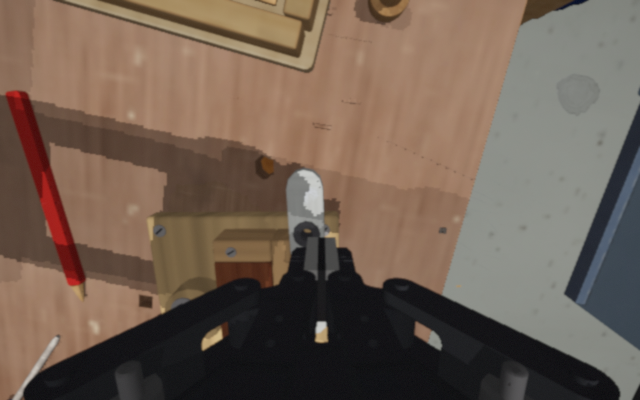

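Guide arm is seen pointing along jig +y (tip (307,172), columns 290–324). Step to its fence-away side (+x), then lower.

step_arm(motion=[{"xyz": [0.2, 0.55, 0], "twist": [-0.0083, -0.0043, 0], "hand": 1}, {"xyz": [0.2, 0.55, 0], "twist": [0, 0, 0], "hand": 1}, {"xyz": [0, 0, 0], "twist": [0, 0, 0], "hand": 1}])

```text
time_s: 9.53
tcp_pos: [0.663, 0.0267, 0.1359]
ee_rot: [[-0.16, 0.987, -0.007], [0.987, 0.16, -0.001], [0.0, -0.007, -1.0]]
ft_force: [-0.0, -0.5, 0.3]
width: -0.0003
```

Run:
```python
from h import *; rep((53,22))
```

```text
(array([93.8, 92.4]), np.float64(135.9), 'toolx yaw in jig deg', np.float64(89.1), array([ 0.   , -0.007, -1.   ])) 9.5333 F [-0.  -0.5  0.3] r 81.4 ang 59.9 qpos [-0.08  0.39  1.36 -0.    1.39 -0.24]
```

step_arm(motion=[{"xyz": [0, 0, 0.8], "twist": [-0.002, 0, 0], "hand": 1}, {"xyz": [0, 0, 0.8], "twist": [0, 0, 0], "hand": 1}, {"xyz": [0, 0, 0.4], "twist": [0, 0, 0], "hand": 1}, {"xyz": [0, 0, 0.12], "twist": [0, 0, 0], "hand": 1}, {"xyz": [0, 0, 0], "twist": [0, 0, 0], "hand": 1}])

```text
time_s: 9.95
tcp_pos: [0.6592, 0.0238, 0.0672]
ee_rot: [[-0.159, 0.987, -0.004], [0.987, 0.159, -0.001], [-0.0, -0.005, -1.0]]
ft_force: [-0.9, -0.7, -0.7]
width: 0.0002
```

Run:
```python
from h import *; rep((53,22))
```

```text
(array([89.6, 90.3]), np.float64(67.2), 'toolx yaw in jig deg', np.float64(89.0), array([-0.   , -0.005, -1.   ])) 9.95 F [-0.9 -0.7 -0.7] r 77.5 ang 61.8 qpos [-0.08  0.44  1.44 -0.    1.26 -0.24]
```

step_arm(motion=[{"xyz": [0, -0.18, -0.13], "twist": [0, 0, 0], "hand": 1}, {"xyz": [0, -0.17, 0], "twist": [0, 0, 0], "hand": 1}, {"xyz": [0.08, -0.2, 0], "twist": [0, 0, -0.028], "hand": 1}, {"xyz": [0.08, -0.2, 0], "twist": [0, 0, -0.028], "hand": 1}, {"xyz": [0.08, -0.2, 0], "twist": [0, 0, -0.028], "hand": 1}, {"xyz": [0.08, -0.2, 0], "twist": [0, 0, -0.028], "hand": 1}, {"xyz": [0.08, -0.2, 0], "twist": [0, 0, -0.028], "hand": 1}])

```text
time_s: 10.53
tcp_pos: [0.6159, 0.0219, 0.0792]
ee_rot: [[-0.576, 0.817, 0.006], [0.817, 0.576, -0.002], [-0.005, 0.004, -1.0]]
ft_force: [2.5, 0.7, -1.1]
width: -0.0001
```

Run:
```python
from h import *; rep((53,22))
```

```text
(array([46.6, 95.9]), np.float64(79.2), 'toolx yaw in jig deg', np.float64(115.0), array([-0.005,  0.004, -1.   ])) 10.5333 F [ 2.5  0.7 -1.1] r 74.2 ang 94.9 qpos [-0.09  0.34  1.56 -0.    1.24 -0.7 ]
```

step_arm(motion=[{"xyz": [0.06, -0.1, 0.2], "twist": [0, 0, -0.014], "hand": 1}, {"xyz": [0.08, -0.2, 0.12], "twist": [0, 0, -0.028], "hand": 1}, {"xyz": [0.08, -0.2, 0.04], "twist": [0, 0, -0.028], "hand": 1}, {"xyz": [0.08, -0.2, 0.04], "twist": [0, 0, -0.028], "hand": 1}, {"xyz": [0.08, -0.2, 0.04], "twist": [0, 0, -0.028], "hand": 1}])

```text
time_s: 10.95
tcp_pos: [0.5912, 0.0113, 0.0781]
ee_rot: [[-0.857, 0.514, 0.026], [0.514, 0.858, -0.002], [-0.023, 0.012, -1.0]]
ft_force: [0.5, 1.5, -0.9]
width: -0.0003
```

Run:
```python
from h import *; rep((53,22))
```

```text
(array([20.5, 89.9]), np.float64(78.1), 'toolx yaw in jig deg', np.float64(138.9), array([-0.023,  0.012, -1.   ])) 10.95 F [ 0.5  1.5 -0.9] r 75.3 ang 115.6 qpos [-0.11  0.28  1.64  0.    1.2  -1.14]
```

step_arm(motion=[{"xyz": [0.04, -0.1, 0.25], "twist": [0.0037, 0.0075, -0.014], "hand": 1}, {"xyz": [0.08, -0.2, 0.1], "twist": [0, 0, -0.028], "hand": 1}, {"xyz": [0.08, -0.2, 0.08], "twist": [0, 0, -0.028], "hand": 1}])

```text
time_s: 11.2
tcp_pos: [0.5808, 0.0024, 0.0762]
ee_rot: [[-0.953, 0.303, 0.012], [0.303, 0.953, 0.003], [-0.011, 0.006, -1.0]]
ft_force: [-2.9, 3.4, 11.2]
width: 0.0003
```

Run:
```python
from h import *; rep((53,22))
```

```text
(array([ 8.7, 82.9]), np.float64(76.2), 'toolx yaw in jig deg', np.float64(152.2), array([-0.011,  0.006, -1.   ])) 11.2 F [-2.9  3.4 11.2] r 75.3 ang 126.0 qpos [-0.13  0.27  1.65  0.    1.21 -1.4 ]
```

step_arm(motion=[{"xyz": [0, 0, 0], "twist": [0, 0, 0], "hand": 1}, {"xyz": [0, 0, 0], "twist": [0, 0, 0], "hand": 1}])

```text
time_s: 11.37
tcp_pos: [0.5805, 0.002, 0.0799]
ee_rot: [[-0.955, 0.297, 0.017], [0.298, 0.955, 0.003], [-0.016, 0.008, -1.0]]
ft_force: [0.1, 0.3, 0.3]
width: 0.0002
```

Run:
```python
from h import *; rep((53,22))
from rig import r
c=r.capture("wrist")["color"]; d=cv2.resize(r.capture("scene")["color"][130:260,290:450],(480,390),interpolation=cv2.INTER_CUBIC)
cv2.imwrite("pics/w6.png",np.hstack([c[:,200:520][:390],d]))
```

```text
(array([ 8.3, 82.6]), np.float64(79.9), 'toolx yaw in jig deg', np.float64(152.5), array([-0.016,  0.008, -1.   ])) 11.3667 F [0.1 0.3 0.3] r 75.3 ang 126.4 qpos [-0.13  0.26  1.65  0.01  1.21 -1.4 ]
```

View pics/w6.png

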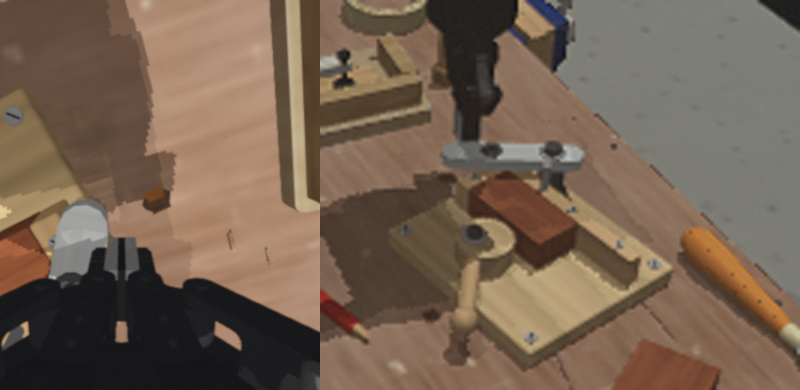

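Finger stands on the right side of the arm's end (arm tip (80,210) in the left pane), but has crept up. Back off a little, lower, then go on.

step_arm(motion=[{"xyz": [0, 0.15, 0], "twist": [0.0026, 0.005, 0], "hand": 1}, {"xyz": [0, 0, 0.25], "twist": [0, 0, 0], "hand": 1}, {"xyz": [0, 0, 0.12], "twist": [0, 0, 0], "hand": 1}])

```text
time_s: 11.72
tcp_pos: [0.5826, 0.0066, 0.0686]
ee_rot: [[-0.954, 0.301, -0.001], [0.301, 0.954, -0.001], [0.0, -0.002, -1.0]]
ft_force: [-0.1, 0.7, -0.1]
width: -0.0001
```

Run:
```python
from h import *; rep((53,22))
```

```text
(array([11.2, 86.8]), np.float64(68.6), 'toolx yaw in jig deg', np.float64(152.4), array([ 0.   , -0.002, -1.   ])) 11.7167 F [-0.1  0.7 -0.1] r 77.1 ang 122.8 qpos [-0.12  0.29  1.65 -0.    1.21 -1.38]
```

step_arm(motion=[{"xyz": [0, -0.18, 0], "twist": [0, 0, 0], "hand": 1}, {"xyz": [0.08, -0.2, 0.03], "twist": [0, 0, -0.02], "hand": 1}, {"xyz": [0.08, -0.2, 0.04], "twist": [0, 0, -0.026], "hand": 1}, {"xyz": [0.08, -0.2, 0.04], "twist": [0, 0, -0.026], "hand": 1}, {"xyz": [0.08, -0.2, 0.04], "twist": [0, 0, -0.026], "hand": 1}])

```text
time_s: 12.13
tcp_pos: [0.5676, -0.0177, 0.0616]
ee_rot: [[-1.0, -0.012, 0.0], [-0.012, 1.0, 0.005], [-0.0, 0.005, -1.0]]
ft_force: [27.1, 66.1, 15.0]
width: 0.0001
```

Run:
```python
from h import *; rep((53,22))
```

```text
(array([-7.9, 65.5]), np.float64(61.6), 'toolx yaw in jig deg', np.float64(-189.5), array([-0.   ,  0.005, -1.   ])) 12.1333 F [27.1 66.1 15. ] r 74.8 ang 144.5 qpos [-0.17  0.27  1.69  0.01  1.18 -1.75]
```

The finger tip sank to 45 mm and pressed on the end stop. Back off and rise.

step_arm(motion=[{"xyz": [0, 0.15, 0], "twist": [0, 0, 0], "hand": 1}, {"xyz": [0, 0.05, -0.38], "twist": [0, 0, 0], "hand": 1}, {"xyz": [0, 0, 0], "twist": [0, 0, 0], "hand": 1}])

```text
time_s: 12.38
tcp_pos: [0.5675, -0.0113, 0.0729]
ee_rot: [[-1.0, -0.018, 0.001], [-0.018, 1.0, 0.008], [-0.001, 0.008, -1.0]]
ft_force: [0.3, 0.3, 0.9]
width: -0.0001
```

Run:
```python
from h import *; rep((53,22))
```

```text
(array([-6.9, 71.8]), np.float64(72.9), 'toolx yaw in jig deg', np.float64(-189.1), array([-0.001,  0.008, -1.   ])) 12.3833 F [0.3 0.3 0.9] r 77.9 ang 140.3 qpos [-0.16  0.26  1.68  0.01  1.21 -1.75]
```

step_arm(motion=[{"xyz": [0.04, -0.2, 0], "twist": [0, 0, -0.01], "hand": 1}, {"xyz": [0.04, -0.2, 0], "twist": [0, 0, -0.015], "hand": 1}])

```text
time_s: 12.55
tcp_pos: [0.5652, -0.0234, 0.0727]
ee_rot: [[-0.995, -0.097, 0.0], [-0.097, 0.995, 0.008], [-0.001, 0.008, -1.0]]
ft_force: [-1.0, 2.4, 2.0]
width: -0.0
```

Run:
```python
from h import *; rep((53,22))
```

```text
(array([-11.2,  60.3]), np.float64(72.7), 'toolx yaw in jig deg', np.float64(-184.6), array([-0.001,  0.008, -1.   ])) 12.55 F [-1.   2.4  2. ] r 74.8 ang 149.2 qpos [-0.18  0.25  1.68  0.01  1.21 -1.85]
```

Contact at 2.5 N, height steady. Continue.

step_arm(motion=[{"xyz": [0.04, -0.17, 0.01], "twist": [0, 0, -0.012], "hand": 1}, {"xyz": [0.02, -0.13, 0.01], "twist": [0, 0, -0.01], "hand": 1}])

```text
time_s: 12.72
tcp_pos: [0.5639, -0.0336, 0.0717]
ee_rot: [[-0.986, -0.169, -0.001], [-0.169, 0.986, 0.008], [-0.0, 0.008, -1.0]]
ft_force: [-1.9, 2.0, 2.1]
width: -0.0003
```

Run:
```python
from h import *; rep((53,22))
```

```text
(array([-14.3,  50.5]), np.float64(71.7), 'toolx yaw in jig deg', np.float64(-180.4), array([-0.   ,  0.008, -1.   ])) 12.7167 F [-1.9  2.   2.1] r 73.1 ang 157.0 qpos [-0.2   0.25  1.69  0.01  1.2  -1.94]
```

step_arm(motion=[{"xyz": [0, -0.1, 0], "twist": [0, 0, 0], "hand": 1}, {"xyz": [0, -0.08, 0], "twist": [0, 0, 0], "hand": 1}])

```text
time_s: 12.88
tcp_pos: [0.5642, -0.0399, 0.0712]
ee_rot: [[-0.986, -0.168, -0.002], [-0.169, 0.986, 0.008], [0.001, 0.008, -1.0]]
ft_force: [-3.0, 11.6, 3.6]
width: -0.0
```

Run:
```python
from h import *; rep((53,22))
```

```text
(array([-15.1,  44.3]), np.float64(71.2), 'toolx yaw in jig deg', np.float64(-180.4), array([ 0.001,  0.008, -1.   ])) 12.8833 F [-3.  11.6  3.6] r 71.7 ang 161.9 qpos [-0.21  0.26  1.68  0.01  1.21 -1.95]
```

step_arm(motion=[{"xyz": [0, -0.06, 0], "twist": [0, 0, 0], "hand": 1}, {"xyz": [0, -0.06, 0], "twist": [0, 0, 0], "hand": 1}])

```text
time_s: 13.05
tcp_pos: [0.5644, -0.0406, 0.071]
ee_rot: [[-0.986, -0.165, -0.004], [-0.165, 0.986, 0.015], [0.001, 0.015, -1.0]]
ft_force: [-3.7, 24.4, 11.3]
width: -0.0003
```

Run:
```python
from h import *; rep((53,22))
```

```text
(array([-15.1,  43.5]), np.float64(71.0), 'toolx yaw in jig deg', np.float64(-180.6), array([ 0.001,  0.015, -1.   ])) 13.05 F [-3.7 24.4 11.3] r 71.4 ang 162.5 qpos [-0.22  0.26  1.68  0.01  1.21 -1.96]
```

Moved only 0.8 mm while the force rose to 24 N: against the pin. Retreat and rise.

step_arm(motion=[{"xyz": [0, 0.3, -0.05], "twist": [0, 0, 0], "hand": 1}, {"xyz": [0, 0.5, -0.2], "twist": [0, 0, 0], "hand": 1}, {"xyz": [0, 0, -1], "twist": [0, 0, 0], "hand": 1}, {"xyz": [0, 0, -1], "twist": [0, 0, 0], "hand": 1}, {"xyz": [-0.2, 0.9, -1], "twist": [0, 0, 0], "hand": 1}, {"xyz": [-0.2, 0.9, -1], "twist": [0, 0, 0], "hand": 1}, {"xyz": [-0.2, 0.9, -1], "twist": [0, 0, 0], "hand": 1}, {"xyz": [0, 0, -1], "twist": [0, 0, 0], "hand": 1}, {"xyz": [0, 0, 0], "twist": [0, 0, 0], "hand": 1}, {"xyz": [0, 0, 0], "twist": [0, 0, 0], "hand": 1}])

```text
time_s: 13.88
tcp_pos: [0.5653, 0.0669, 0.2663]
ee_rot: [[-0.989, -0.15, -0.008], [-0.15, 0.989, 0.015], [0.006, 0.016, -1.0]]
ft_force: [0.8, -0.1, -1.2]
width: -0.0
```

Run:
```python
from h import *; rep((53,22))
from rig import r
c=r.capture("wrist"); sc=r.capture("scene")
cv2.imwrite("pics/s7.png",cv2.resize(sc["color"][130:270,260:460],(800,560),interpolation=cv2.INTER_CUBIC))
cv2.imwrite("pics/w7.png",c["color"])
```

```text
(array([  4.7, 149.2]), np.float64(266.3), 'toolx yaw in jig deg', np.float64(-181.5), array([ 0.006,  0.016, -1.   ])) 13.8833 F [ 0.8 -0.1 -1.2] r 136.1 ang 110.8 qpos [-0.03  0.14  1.42  0.01  1.6  -1.75]
```

View pics/s7.png

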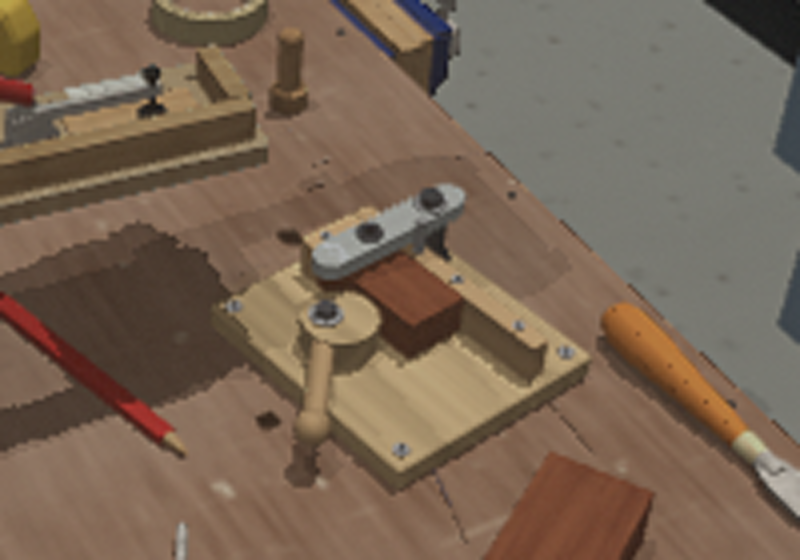

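Everything looks done: arm over the block, lever closed, tools undisturbed. A numeric check from the pixels:

Run:
```python
from h import *
from rig import r
c=r.capture("scene"); p=np.load("jig.npy")
J=lambda u,z:(Rz(p[2]).T@(ray(c,(260+u[0]/4,130+u[1]/4),z)-p[:2])*1e3)
bolt=J((325,308),.049);ball=J((313,424),.0325);pil=J((432,194),.074);bush=J((369,231),.07)
a=lambda v:np.degrees(np.arctan2(v[1],v[0]))%360
print("bolt",bolt,"ball",ball,"lever deg",a(ball-bolt),a(ball-[-53.3,0]),"joint",np.radians(a(ball-bolt)-130))
print("pillar",pil,"guide deg",a(bush-pil))
print("block rear corners",J((410,318),.048),J((462,293),.048))
```

```text
bolt [-55.67886204  -3.50764212] ball [-115.48751336  -64.26474066] lever deg 225.45071591301925 225.94111137014892 joint 1.6659292660679315
pillar [52.58219494 18.65339096] guide deg 180.35021514241004
block rear corners [-19.04211189 -41.66628662] [ 22.99238563 -44.08005118]
```

View pics/w7.png

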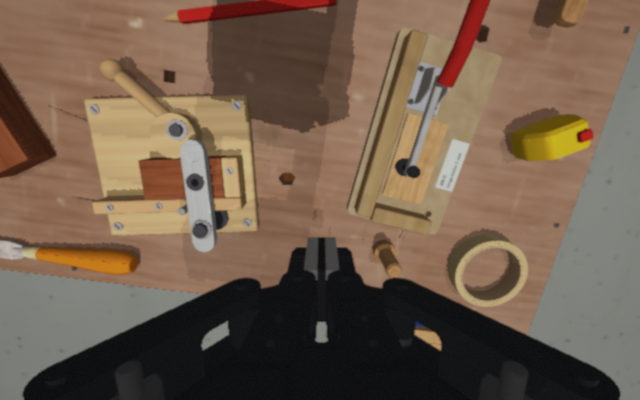

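```bash
python3 -c "
from rig import r
s=r.read_state(); print(s['time_s'],s['ft_force'].round(1)); print(r.hand_in())"
```

```text
14.0333 [ 0.2  0.1 -0.4]
the job is handed in; nothing more can be done
None
```

The job is handed in after about 14 s of robot time, with all three pushes done by fingertip and nothing lifted. No verdict was reported, so what follows is my own measurement.

**Last checks**
- **Block:** its rear end measures about y = −42 to −44 mm in the jig; fully home is −45 mm. It looks flush with the stop and the fence.
- **Cam lever:** the images put it at about 225°, or joint ≈ 1.67, past the 1.57 grip point. My last push on it reached about 29 N at roughly 64 mm from the pivot, about 20 N at the ball. The cam's force on the block can't be read directly.
- **Guide arm:** it measures about 180°, against its pin. At the end it moved only 0.8 mm while the push rose to 24 N.
- **Tools and gripper:** the pencil, screwdriver and bench dog look untouched. The gripper is well clear, with no force reading.

**What went wrong or disagreed**
- **End stop contact:** on the way round with the guide arm, the fingertip sank and pressed the end stop with about 71 N. I backed off, raised it and carried on.
- **Block homing:** the push reached about 60 N when the block met the stop. Both pushes were with the fingertip and stayed below the 120 N wrist limit.
- **Lever angle:** the finger's position suggested about 231°, against 225° from the images. Either is past the grip point.

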